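# Pin the fryer-basket retaining bar

## Robot

A 6-joint arm with a two-finger parallel gripper is mounted at the origin on the work surface. World frame = base frame: x ahead of the robot, y to its left, z up, the work surface at z = 0. Lengths are in mm, angles in rad, forces in N, time in s.
With the tool pointing down it reaches from about 300 to 875 mm from the base axis. Payload 4.2 kg.
Tool frame: the origin (TCP) lies midway between the tips of the shut fingers; the grasp point (between the pads) lies 19 mm behind it; z points along the fingers, y is the line along which they close (so a half turn about z gives the same grasp; the last joint's range is limited). The gripper opens to 85 mm and grips with 20 to 120 N. Pads are 22 mm wide; open, the fingers measure 114 mm over their backs; the gripper's body (76 mm by 85 mm) begins 54 mm behind the grasp point. The pads swing forward as they close: fully open they stand 13 mm farther back than shut.
Start: joints at [-1.18, 0.32, 1.565, -0, 1.257, -0.02], TCP at [229.626, -527.175, 231.338] pointing down, gripper open.
Joint ranges: [-3.11, 3.11], [-0.84, 2.01], [0.21, 2.61], [-1.34, 4.49], [0.05, 2.63], [-2.56, 2.56]. Speed limits (rad/s): [2.57, 2.57, 3.14, 3.14, 3.14, 3.14].

## Interface

Orientations are given as [roll, pitch, yaw] about the fixed x, y, z axes, in that order (R = Rz(yaw) Ry(pitch) Rx(roll)).
In Python, from rig import ctrl, viewer gives the robot as it stands.
- The arm moves only by the tool play_rows, never from a script. Its arguments are lists of equal length, an entry for each row: "delta_pos": the shift along the tool's x, y, z in units of 0.025 m (1.0 is 0.025 m), a list of three; "rot": the turn, a rotation vector about the tool's x, y, z in units of 8 degrees (1.0 is 8 degrees), a list of three; "jaw": the opening, from -1 (shut) to 1 (fully open). A call has 1 to 12 rows; each row shifts and turns the commanded pose from where the row before left it, along the tool's axes as they then stand; what a row does not reach is not made up. A row lasts 1/8 s, in which the tool goes at most 62.5 mm and 10.7 degrees, less where a joint would pass 70% of its speed; a pose out of reach is approached as far as the arm can. A call with a number of a shift or a turn outside -1 to 1 is refused whole. A call with a gripper value outside its range is refused whole. The fingers move at their own pace and stop on an object; the grip force is fixed at half the most. Time passes only in rows, so rows that do not move let the fingers close. It gives the time, the measured TCP pose, the force, the opening and the grip force at its end, in the units of the state.
- ctrl.read_state(): the state, without advancing time (a new reading comes with each control period).
- viewer.camera(name): name is "side" or "top" or "wrist"; returns a dict with "color" (384x512x3 uint8, blue, green, red), "fx", "fy", "cx", "cy" (pixels), "R" (3x3) and "t" (3): a world point X has camera coordinates R X + t; the wrist camera has in their place "mount" (4x4, takes a point from camera to tool coordinates, whose origin is the TCP and whose axes are the flange's). Camera axes: x right, y down, z forward; pixel columns grow to the right and rows downward; lengths in mm; the calibration is good to about 2 mm. A picture is of the moment at which its call begins: read the wrist's pose just before it. There is no depth.
- ctrl.finish_job(): hands the job in; it is judged then, once.
The state is a dict: "time": time; "joint_positions": joint angles; "joint_velocities": joint speeds; "tau": joint torques, N m; "ee_pos": TCP position; "eef_rot": TCP orientation; "force": force on the tool from outside, world axes, zero at the start; "ft_torque": the same for the moment, N m; "gripper_width": opening from 0.0 (shut) to 1.0 (fully open); "finger_force": force on a finger pad.
Only numpy, scipy, OpenCV 4.12 (cv2) and the standard library are available. Lean on these libraries where they do the work, as an engineer would, in place of code of your own. Each camera call takes 0.05 s, during which the arm holds its last target. There are 200 camera calls.

## Task

Swing both flaps of the small carton back past upright and leave them open, take out the red-headed pin, and push it down through the fork and the bar's lug on the fry-basket drain cradle until its head sits fully home inside the yellow collar. The sprung bar stands slightly out of line and the pin's tapered nose must pull it in, so the pin will not drop home by itself: press it down firmly but do not lean on it hard. Do not knock over or shift the jars, tub or spatula.

Things in the scene. Friction and masses are not known exactly. Their poses are not given: they have to be found in the camera images.
- carton: Fixed open cardboard carton, 150 x 150 x 125 mm high, walls 4 mm; origin at the centre of its underside, z up. A paper insert inside has its top 85 mm above the origin, with a 26 mm central hole in which the pin stands, head up. Two flaps, hinged on the +y and -y rims.
- flap_left (a joint): Cardboard flap hinged along the carton's +y rim (axis along carton x, at y = +75, z = 126 mm), 58 mm long from hinge to edge, 142 mm wide, 3 mm thick. 0 = lying flat over the carton, 1.57 = upright, up to 2.8 rad = swung outward. Starts ajar (0.7 to 1.0 rad), leaving a gap in the middle between the two flaps; stiff enough to stay where it is put.
- flap_right (a joint): The same flap on the carton's -y rim (hinge at y = -75, z = 126 mm), mirrored.
- pin: Loose steel pin, 97 mm long, about 0.25 kg: 20 mm dia shank with a nose tapering over the lowest 14 mm to 7 mm dia at the tip, and a red cylindrical head 34 mm dia x 22 mm at the top. Origin at the tip, z along the axis towards the head. Starts standing in the carton's insert with the head's underside on the insert.
- pin_shoulder (a point): Centre of the underside of the pin's head, 75 mm above the tip (the head's top is 22 mm higher).
- cradle: Fixed steel drain cradle; origin under the bar, at the base's underside. Bar along y, 63 mm up (hinge post y = +110, fork y = -110 mm); wire basket behind it (x 55 to 205 mm, 93 mm high, black handle beyond). Fork: two level 56 x 56 x 12 mm cheeks with 22 mm holes, undersides 36 and 84 mm up, web on the -y side. Yellow collar on the upper cheek round the hole: 56 outer, 42 inner dia, 16 mm high.
- fork_seat (a point): Centre of the hole's mouth on top of the upper cheek, inside the collar, 96 mm above the cradle's underside (collar rim 16 mm higher); the pin's shoulder rests here when home, its head standing 6 mm above the rim. z axis up along the hole.
- bar (a joint): Swing of the aluminium retaining bar about its hinge post, rad. 0 = sprung against its stop with the lug hole 5 mm off the fork's axis towards the cradle's -x; about 0.023 = holes in line. The spring pushes with some 4 to 6 N at the lug.
- lug_hole (a point): Centre of the mouth of the 22 mm hole in the bar's lug (50 x 46 x 14 mm), on its upper face, 70 mm above the cradle's underside.
- jar_green: Bystander, leave alone: green glass jar with black lid, 68 dia x 95 mm; origin at the centre of its underside.
- jar_amber: Bystander, leave alone: amber glass jar with black lid, 68 dia x 95 mm; origin at the centre of its underside.
- tub: Bystander, leave alone: white plastic tub, 90 dia x 80 mm; origin at the centre of its underside.
- spatula: Bystander, leave alone: steel spatula lying on the counter; origin at the centre of its underside.

How it is judged:
By the outcome, as a careful person would: the job done as asked, in the order asked, and still so for the second after the job is handed in, with the robot touching nothing.
It also fails if it takes over 56 s, if anything falls off the work surface, if the arm or the gripper's body presses on something with over 40 N, if the wrist force passes 120 N, or if a joint passes its speed limit or range.

## Working session

There is one attempt and no reset: what is moved stays moved. The work goes in short steps, Python scripts to look and compute and a tool call to move; the robot and the scene stay as the last step left them, time stands still between calls to the robot, and variables do not carry over. Pictures are saved under pics/ and viewed, at most 10 in all, crops included, and the job is handed in when it is done.

Besides the shell and the picture viewer there is one more tool, called after "Call:" as name(argument=value, ...) on one line, values as JSON. play_rows: Moves the arm, as the interface text tells. Its arguments: {"type":"object","properties":{"delta_pos":{"type":"array"},"rot":{"type":"array"},"jaw":{"type":"array"}},"required":["delta_pos","rot","jaw"]}

```bash
mkdir -p pics; ls
python3 - <<'E'
from rig import ctrl, viewer
import cv2,numpy as np
s=ctrl.read_state();print(s)
for n in("side","top","wrist"):
    c=viewer.camera(n);cv2.imwrite(f"pics/{n}0.png",c["color"])
    print(n,{k:np.round(v,4).tolist() for k,v in c.items() if k!="color"})
E
```

```text
pics
{'time': 0.0, 'joint_positions': array([-1.17997932e+00,  3.20287888e-01,  1.56570920e+00,  1.06163689e-05,
        1.25740686e+00, -1.99886252e-02]), 'joint_velocities': array([ 0.00037084, -0.0016248 , -0.00162956,  0.00106425,  0.00308518,
       -0.00091243]), 'tau': array([ 2.21717601e-03, -4.15514696e+01, -2.34161085e+01,  7.36619427e-05,
        8.04253301e-03,  1.33697068e-05]), 'ee_pos': array([ 229.44610221, -526.69750263,  230.47286264]), 'eef_rot': array([-3.13978192e+00, -4.62941894e-05,  4.10802306e-01]), 'force': array([ 0.45170067, -0.46513723,  0.52773582]), 'ft_torque': array([-0.03810357, -0.04339978,  0.02045908]), 'finger_force': 0.0, 'gripper_width': 1.00278982834673}
side {'fx': 465.8764, 'fy': 465.8764, 'cx': 255.7241, 'cy': 193.2648, 'R': [[-0.7222, -0.6917, 0.0036], [-0.4517, 0.4677, -0.7597], [0.5238, -0.5503, -0.6503]], 't': [408.7492, 295.0723, 1300.1321]}
top {'fx': 442.148, 'fy': 442.148, 'cx': 254.3171, 'cy': 194.6918, 'R': [[0.0195, -0.9996, 0.021], [-0.9919, -0.022, -0.1248], [0.1252, -0.0184, -0.992]], 't': [22.3742, 529.0171, 1519.2719]}
wrist {'fx': 343.3472, 'fy': 343.3472, 'cx': 253.512, 'cy': 185.5553, 'mount': [[-0.0, -0.9593, -0.2824, 71.693], [1.0, -0.0001, 0.0001, 0.3137], [-0.0001, -0.2824, 0.9593, -142.3629], [0.0, 0.0, 0.0, 1.0]]}
```

```bash
cd pics; python3 -c "
import cv2,numpy as np
a=cv2.imread('side0.png');b=cv2.imread('top0.png')
for n,i in(('s',a),('t',b)):cv2.imwrite(n+'.png',cv2.resize(i,(768,576),interpolation=2))"
```

```text
(no output)
```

View pics/s.png

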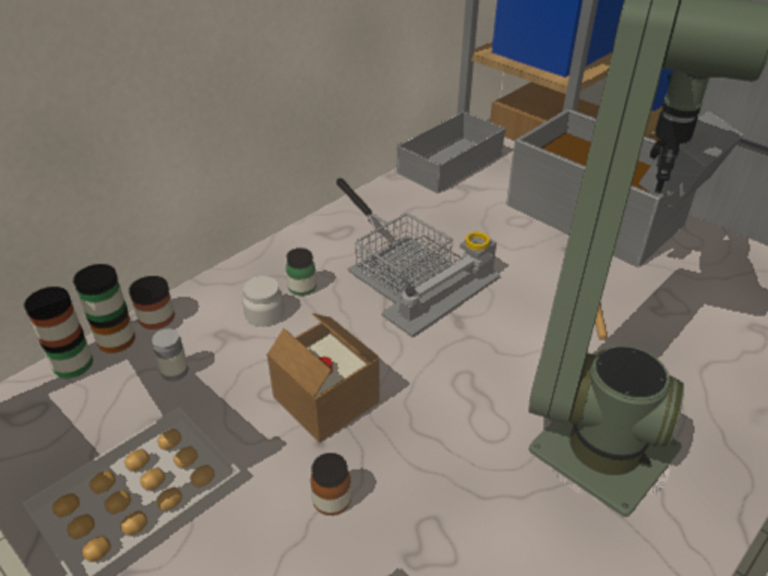

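View pics/t.png

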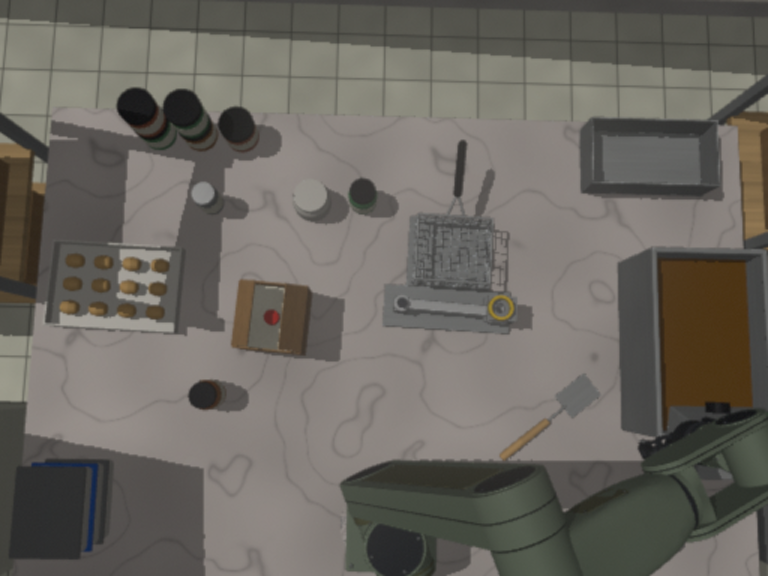

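The side view shows the carton at about (320,375), the red head at (327,362) partly behind a flap, and the yellow collar at (478,240). In the top view the red head is at (272,317) and the collar at (501,308), both in 1.5x pixels. Next I'll triangulate these.

```bash
cat > h.py <<'E'
import cv2,numpy as np
from scipy.spatial.transform import Rotation as Ro
from scipy.optimize import least_squares
def proj(c,X):
    p=np.atleast_2d(X)@np.array(c["R"]).T+c["t"]; return np.c_[c["cx"]+c["fx"]*p[:,0]/p[:,2],c["cy"]+c["fy"]*p[:,1]/p[:,2]]
def wristcam(c,s):
    M=c["mount"];Rt=Ro.from_euler('xyz',s["eef_rot"]).as_matrix()
    Rc=Rt@M[:3,:3];o=Rt@M[:3,3]+s["ee_pos"]
    c["R"]=Rc.T;c["t"]=-Rc.T@o;return c
def onplane(c,uv,z):
    R=np.array(c["R"]);o=-R.T@c["t"];d=R.T@[(uv[0]-c["cx"])/c["fx"],(uv[1]-c["cy"])/c["fy"],1]
    return o+d*(z-o[2])/d[2]
def tri(obs):
    f=lambda X:np.concatenate([proj(c,X)[0]-uv for c,uv in obs])
    r=least_squares(f,[550,0,80]);return r.x,r.fun
def blob(im,lo,hi,roi=None):
    h=cv2.cvtColor(im,cv2.COLOR_BGR2HSV);m=cv2.inRange(h,np.array(lo),np.array(hi))
    if roi: z=np.zeros_like(m);x0,y0,x1,y1=roi;z[y0:y1,x0:x1]=m[y0:y1,x0:x1];m=z
    n,l,st,ce=cv2.connectedComponentsWithStats(m)
    i=1+np.argsort(-st[1:,4])[:3];return [(ce[k].round(2).tolist(),st[k].tolist()) for k in i],m
E
python3 - <<'E'
from h import *
from rig import ctrl,viewer
S=viewer.camera("side");T=viewer.camera("top")
Y=((20,120,100),(35,255,255));Rd=((0,180,80),(6,255,255))
ys=blob(S["color"],*Y,(290,140,350,180))[0];yt=blob(T["color"],*Y,(310,190,350,220))[0]
rs=blob(S["color"],*Rd,(195,225,235,255))[0];rt=blob(T["color"],*Rd,(165,195,200,230))[0]
for q in(ys,yt,rs,rt):print(q[:2])
def ctr(b):x,y,w,h,_=b[0][1];return np.array([x+(w-1)/2,y+(h-1)/2])
print("collar",tri([(S,ctr(ys)),(T,ctr(yt))]),onplane(T,ctr(yt),112))
print("pin",onplane(T,ctr(rt),107), "side blob on z107",onplane(S,rs[0][0],107))
a=cv2.resize(S["color"][190:305,160:270],None,fx=3.6,fy=3.6,interpolation=2)
b=cv2.resize(T["color"][170:255,145:220],None,fx=4.87,fy=4.87,interpolation=2)
cv2.imwrite("pics/cart.png",np.hstack([a,b]) if a.shape[0]==b.shape[0] else np.hstack([a,cv2.resize(b,(365,a.shape[0]))]))
print(a.shape,b.shape)
E
```

```text
[([317.66, 160.25], [310, 154, 17, 13, 146])]
[([333.73, 204.59], [326, 197, 17, 16, 100])]
[([217.62, 240.38], [214, 238, 7, 6, 21])]
[]
collar (array([ 491.5825688 , -233.31486787,  104.60201518]), array([-0.23099382, -0.01736298,  0.12712718,  0.18399149])) [ 491.39602152 -231.40326881  112.        ]Traceback (most recent call last):
  File "<stdin>", line 10, in <module>
  File "<stdin>", line 8, in ctr
IndexError: list index out of range
```

Run:
```python
from h import *
from rig import ctrl,viewer
S=viewer.camera("side");T=viewer.camera("top")
for s in(S,T):
    pass
Rd=((0,120,60),(8,255,255))
h=cv2.cvtColor(T["color"],cv2.COLOR_BGR2HSV);print(h[211,181],T["color"][211,181])
m=cv2.inRange(T["color"],np.array((0,0,90)),np.array((70,70,255)))
z=np.zeros_like(m);z[195:230,165:200]=m[195:230,165:200]
n,l,st,ce=cv2.connectedComponentsWithStats(z);print(st,ce)
k=1+np.argmax(st[1:,4]);print("pin on z107",onplane(T,ce[k],107),onplane(T,ce[k],95))
a=cv2.resize(S["color"][190:305,160:270],(440,460),interpolation=2)
b=cv2.resize(T["color"][170:255,145:220],(360,460),interpolation=2)
cv2.imwrite("pics/cart.png",np.hstack([a,b]))
```

```text
[  1 154 101] [ 40  43 101]
[[     0      0    512    384 196566]
 [   177    207      1      1      1]
 [   180    206      6     11     41]] [[255.51558764 191.49586907]
 [177.         207.        ]
 [182.68292683 210.92682927]]
pin on z107 [459.57948089 271.17746598 107.        ] [460.60739096 272.89037248  95.        ]
```

View pics/cart.png

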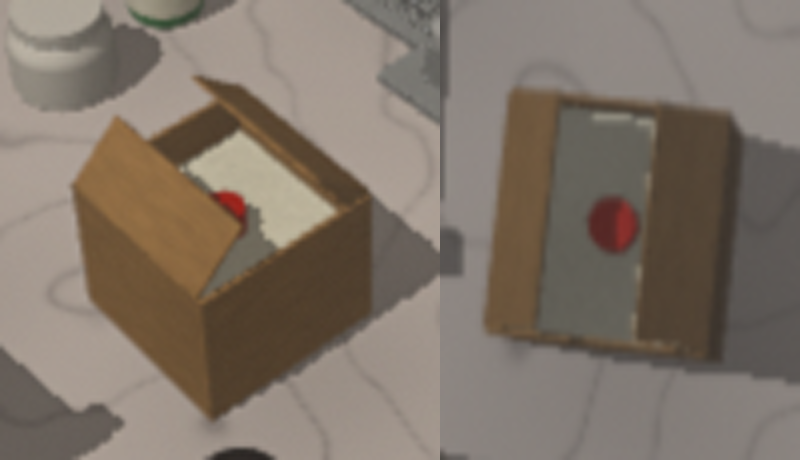

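The close-up shows the left flap (lighter) and right flap (darker), both ajar, and the pin's head near crop pixel (612,224) in the top view. I'll fit the carton pose from the corners read off here.

Run:
```python
from h import *
from rig import ctrl,viewer
S=viewer.camera("side");T=viewer.camera("top")
s=lambda a,b:(160+a/4-.5,190+b/4-.5)
t=lambda a,b:(145+(a-440)/4.8-.5,170+b/5.41-.5)
obs=[(S,(-75,75,0),s(212,420)),(S,(-75,75,125),s(205,302)),(S,(-75,-75,125),s(370,202)),(S,(75,75,125),s(75,187)),
(S,(75,75,0),s(92,300)),(S,(-75,-75,0),s(370,308)),(S,(71,'L'),s(118,117)),(S,(-71,'L'),s(240,235)),(S,(71,'R'),s(197,78)),
(T,(71,'L'),t(558,95)),(T,(-71,'L'),t(535,333)),(T,(71,'R'),t(657,103)),(T,(-71,'R'),t(637,345)),(T,(75,75,125),t(512,88)),(T,(-75,75,125),t(486,330)),(T,(-75,-75,125),t(718,358)),(T,(75,-75,125),t(733,112)),(T,(0,0,107),t(612,224))]
def f(p):
    c,sn=np.cos(p[2]),np.sin(p[2]);r=[]
    for cam,P,uv in obs:
        if len(P)==2:
            q=p[3] if P[1]=='L' else p[4];y=75-58*np.cos(q)
            P=(P[0],y if P[1]=='L' else -y,126+58*np.sin(q))
        w=[p[0]+c*P[0]-sn*P[1],p[1]+sn*P[0]+c*P[1],P[2]]
        r+=list(proj(cam,w)[0]-uv)
    return np.array(r)
r=least_squares(f,[460,271,0,.8,.8],loss='soft_l1');print(r.x.round(3));print(f(r.x).reshape(-1,2).round(1).tolist())
print("pin",onplane(T,t(612,224),107))
# cradle bar yaw: hinge post to collar in top view (402,303)/1.5 at z~75
print(onplane(T,(402/1.5,303/1.5),75))
```

```text
[ 4.58555e+02  2.77546e+02 -7.60000e-02  8.22000e-01  7.22000e-01]
[[0.4, 0.9], [-0.5, 1.1], [0.9, -1.4], [-0.7, -0.8], [-0.5, 0.3], [0.9, 1.4], [-0.5, -0.2], [0.8, -1.7], [-1.1, -0.1], [0.4, -0.7], [-0.2, -0.3], [0.8, 0.1], [-0.1, -0.5], [0.4, 0.2], [0.2, 0.9], [-2.2, 0.1], [-0.3, 0.1], [0.4, 0.3]]
pin [459.48649361 278.94178135 107.        ]
[499.04617479 -12.96018924  75.        ]
```

```bash
cat > plan.py <<'E'
import sys,json
from h import *
from rig import ctrl
def plan(P,yaw,n):
    s=ctrl.read_state();R0=Ro.from_euler('xyz',s["eef_rot"]);R1=Ro.from_euler('xyz',[np.pi,0,yaw])
    rv=(R0.inv()*R1).as_rotvec();d=(np.array(P)-s["ee_pos"])/n;rows=[]
    for k in range(n):
        R=R0*Ro.from_rotvec(rv*k/n);rows.append((R.inv().apply(d)/25).round(2).tolist())
    print("from",s["ee_pos"].round(1),s["eef_rot"].round(3),"rot/row",(np.degrees(rv)/8/n).round(3).tolist());print(json.dumps(rows if np.ptp(rows,axis=0).max()>.03 else [rows[0]]))
a=[float(x) for x in sys.argv[1:]]
plan(a[:3],a[3],int(a[4]))
E
python3 plan.py 320 -210 235 1.495 12
```

```text
from [ 229.6 -527.1  231.3] [-3.141  0.     0.411] rot/row [-0.0, -0.0, -0.647]
[[0.7, -0.85, -0.01], [0.77, -0.78, -0.01], [0.84, -0.71, -0.01], [0.9, -0.63, -0.01], [0.95, -0.55, -0.01], [1.0, -0.46, -0.01], [1.04, -0.37, -0.01], [1.07, -0.27, -0.01], [1.09, -0.17, -0.01], [1.1, -0.08, -0.01], [1.1, 0.02, -0.01], [1.09, 0.12, -0.01]]
```

Call:
play_rows(delta_pos=[[0.7, -0.85, 0], [0.77, -0.78, 0], [0.84, -0.71, 0], [0.9, -0.63, 0], [0.95, -0.55, 0], [1, -0.46, 0], [1, -0.37, 0], [1, -0.27, 0], [1, -0.17, 0], [1, -0.08, 0], [1, 0.02, 0], [1, 0.12, 0]], rot=[[0, 0, -0.65], [0, 0, -0.65], [0, 0, -0.65], [0, 0, -0.65], [0, 0, -0.65], [0, 0, -0.65], [0, 0, -0.65], [0, 0, -0.65], [0, 0, -0.65], [0, 0, -0.65], [0, 0, -0.65], [0, 0, -0.65]], jaw=[-1, -1, -1, -1, -1, -1, -1, -1, -1, -1, -1, -1])

```text
time: 1.95
ee_pos: [315.2, -220.0, 231.5]
eef_rot: [3.141, 0.0, 1.503]
force: [0.1, 0.7, -0.0]
gripper_width: -0.003
finger_force: 0.0
```

```bash
python3 plan.py 458.6 277.5 220 1.495 24
```

```text
from [ 315.2 -220.   231.5] [3.141 0.    1.503] rot/row [0.0, 0.0, 0.002]
[[0.84, 0.18, 0.02]]
```

Call:
play_rows(delta_pos=[[0.84, 0.18, 0], [0.84, 0.18, 0], [0.84, 0.18, 0], [0.84, 0.18, 0], [0.84, 0.18, 0], [0.84, 0.18, 0], [0.84, 0.18, 0], [0.84, 0.18, 0], [0.84, 0.18, 0], [0.84, 0.18, 0], [0.84, 0.18, 0], [0.84, 0.18, 0]], rot=[[0, 0, 0.05], [0, 0, 0], [0, 0, 0], [0, 0, 0], [0, 0, 0], [0, 0, 0], [0, 0, 0], [0, 0, 0], [0, 0, 0], [0, 0, 0], [0, 0, 0], [0, 0, 0]], jaw=[-1, -1, -1, -1, -1, -1, -1, -1, -1, -1, -1, -1])

```text
time: 3.45
ee_pos: [388.5, 27.0, 231.5]
eef_rot: [3.141, 0.0, 1.493]
force: [-0.1, -0.6, -0.1]
gripper_width: 0.001
finger_force: 0.0
```

Call:
play_rows(delta_pos=[[0.84, 0.18, 0], [0.84, 0.18, 0], [0.84, 0.18, 0], [0.84, 0.18, 0], [0.84, 0.18, 0], [0.84, 0.18, 0], [0.84, 0.18, 0], [0.84, 0.18, 0], [0.84, 0.18, 0], [0.84, 0.18, 0], [0.84, 0.18, 0], [0, 0, 0]], rot=[[0, 0, 0], [0, 0, 0], [0, 0, 0], [0, 0, 0], [0, 0, 0], [0, 0, 0], [0, 0, 0], [0, 0, 0], [0, 0, 0], [0, 0, 0], [0, 0, 0], [0, 0, 0]], jaw=[-1, -1, -1, -1, -1, -1, -1, -1, -1, -1, -1, -1])

```text
time: 4.95
ee_pos: [456.1, 254.1, 231.0]
eef_rot: [-3.141, 0.0, 1.495]
force: [0.0, 0.2, -0.2]
gripper_width: -0.003
finger_force: 0.0
```

```bash
python3 plan.py 458.6 277.5 147 1.495 6
python3 - <<'E'
from h import *
from rig import ctrl,viewer
s=ctrl.read_state();c=viewer.camera("wrist");cv2.imwrite("pics/w1.png",c["color"])
wristcam(c,s)
for X in([459,278,107],[459,278,147],[458.6,277.5+35,168]):print(proj(c,X))
E
```

```text
from [456.1 254.1 231. ] [-3.141  0.     1.495] rot/row [-0.0, 0.0, -0.0]
[[0.16, 0.01, 0.56]]
[[254.87763678 147.61553073]]
[[255.08986728 158.1343264 ]]
[[250.13860521 107.79274218]]
```

View pics/w1.png

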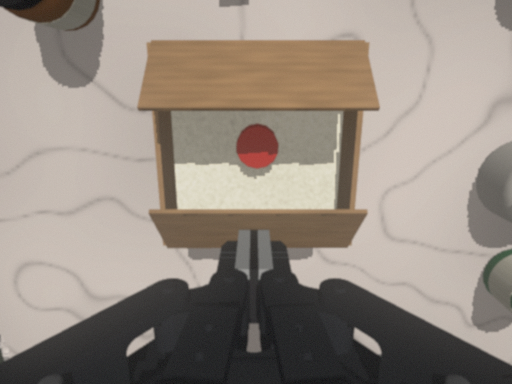

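The wrist view shows the head at (257,146), within 2 px of prediction. The near and far flap edges are also where the fit put them, so I'll go into the gap.

Call:
play_rows(delta_pos=[[0.5, 0.02, 0], [0.44, 0.02, 0.1], [0, 0, 0.6], [0, 0, 0.7], [0, 0, 0.7], [0, 0, 0.7], [0, 0, 0.56], [0, 0, 0], [0.5, 0, 0], [0.5, 0, 0], [0.5, 0, 0], [0.5, 0, 0]], rot=[[0, 0, 0], [0, 0, 0], [0, 0, 0], [0, 0, 0], [0, 0, 0], [0, 0, 0], [0, 0, 0], [0, 0, 0], [0, 0, 0], [0, 0, 0], [0, 0, 0], [0, 0, 0]], jaw=[-1, -1, -1, -1, -1, -1, -1, -1, -1, -1, -1, -1])

```text
time: 6.5
ee_pos: [462.5, 327.1, 147.6]
eef_rot: [3.141, -0.0, 1.493]
force: [-0.6, -0.8, 1.0]
gripper_width: -0.001
finger_force: 0.5
```

Call:
play_rows(delta_pos=[[0.5, 0, 0], [0.5, 0, 0], [0.5, 0, 0], [0.4, 0, 0], [0, 0, 0], [-1, 0, 0], [-1, 0, 0], [-1, 0, 0], [-1, 0, 0], [-0.5, 0, 0], [-0.5, 0, 0], [-0.5, 0, 0]], rot=[[0, 0, 0], [0, 0, 0], [0, 0, 0], [0, 0, 0], [0, 0, 0], [0, 0, 0], [0, 0, 0], [0, 0, 0], [0, 0, 0], [0, 0, 0], [0, 0, 0], [0, 0, 0]], jaw=[-1, -1, -1, -1, -1, -1, -1, -1, -1, -1, -1, -1])

```text
time: 8.0
ee_pos: [455.7, 235.9, 147.6]
eef_rot: [3.141, -0.001, 1.493]
force: [0.5, 1.4, 0.5]
gripper_width: 0.0
finger_force: 0.7
```

Call:
play_rows(delta_pos=[[-0.5, 0, 0], [-0.5, 0, 0], [-0.5, 0, 0], [-0.5, 0, 0], [0, 0, 0]], rot=[[0, 0, 0], [0, 0, 0], [0, 0, 0], [0, 0, 0], [0, 0, 0]], jaw=[-1, -1, -1, -1, -1])

```text
time: 8.62
ee_pos: [451.2, 185.0, 147.2]
eef_rot: [-3.141, 0.001, 1.492]
force: [0.8, -0.8, -0.5]
gripper_width: 0.004
finger_force: 0.0
```

```bash
python3 plan.py 453 205 147 1.495 1
python3 - <<'E'
from h import *
from rig import ctrl,viewer
s=viewer.camera("side")["color"][160:330,120:320];t=viewer.camera("top")["color"][140:290,100:270]
cv2.imwrite("pics/f1.png",np.hstack([cv2.resize(s,(400,400)),cv2.resize(t,(400,400))]))
E
```

```text
from [451.2 185.  147.2] [-3.141e+00  1.000e-03  1.492e+00] rot/row [-0.003, 0.008, -0.022]
[[0.8, 0.01, 0.01]]
```

View pics/f1.png

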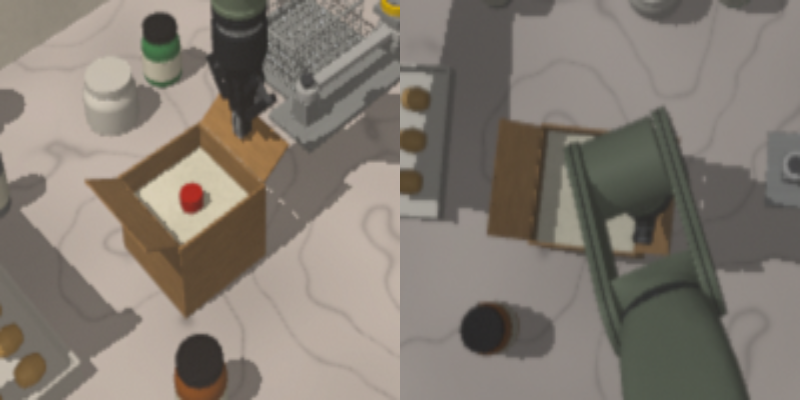

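Both flaps now lean outward past upright, and the red head is in full view at (192,197) in the side crop. I'll back off and measure the head.

Call:
play_rows(delta_pos=[[1, 0, -0.4], [1, 0, -0.8], [0.6, 0, -0.8], [0, 0, -0.4], [0, 0, 0]], rot=[[0, 0, 0], [0, 0, 0], [0, 0, 0], [0, 0, 0], [0, 0, 0]], jaw=[0.4, 0.4, 0.4, 0.4, 0.4])

```text
time: 9.35
ee_pos: [456.5, 250.8, 207.5]
eef_rot: [3.141, 0.0, 1.493]
force: [-0.3, -0.7, -0.1]
gripper_width: 0.696
finger_force: 0.0
```

Run:
```python
from h import *
from rig import ctrl,viewer
st=ctrl.read_state();W=viewer.camera("wrist");wristcam(W,st);S=viewer.camera("side");T=viewer.camera("top")
def red(c,roi):
    im=c["color"];b,g,r=[im[...,i].astype(int) for i in range(3)]
    m=((r>1.8*g)&(r>1.8*b)&(r>60)).astype(np.uint8);k=np.zeros_like(m);x0,y0,x1,y1=roi;k[y0:y1,x0:x1]=m[y0:y1,x0:x1]
    n,l,s,ce=cv2.connectedComponentsWithStats(k);i=1+np.argmax(s[1:,4]);return k*(l==i),s[i]
# model: silhouette bbox of head cylinder vs observed
th=np.linspace(0,2*np.pi,60,endpoint=False)
def bb(c,X):
    P=np.vstack([np.c_[X[0]+17*np.cos(th),X[1]+17*np.sin(th),0*th+X[2]+d] for d in(0,-22)]);p=proj(c,P);return np.r_[p.min(0),p.max(0)]
obs=[]
for c,roi in((W,(150,50,400,300)),(S,(190,220,240,270))):
    m,s=red(c,roi);obs.append((c,np.array([s[0]-.5,s[1]-.5,s[0]+s[2]-.5,s[1]+s[3]-.5])));print(s)
f=lambda X:np.concatenate([bb(c,X)-o for c,o in obs])
r=least_squares(f,[460,279,107]);print("head top",r.x,r.fun.round(1))
for c,o in obs:
  r1=least_squares(lambda q:bb(c,[q[0],q[1],107])-o,[460,279]);print(r1.x,r1.fun.round(1))
print(st["ee_pos"],st["eef_rot"],st["gripper_width"])
```

```text
[ 235  124   44   47 1599]
[210 238  11  12 113]
head top [461.01251187 276.82696091 102.84692816] [-1.2 -1.1  1.6  1.4 -0.4  0.1  0.9  2.2]
[460.88793476 277.64689427] [-1.8 -1.6  1.8  1.7]
[461.87326893 276.77057651] [-0.7 -1.1  0.7  1. ]
[456.51903157 250.82161494 207.51090454] [3.14098125e+00 2.35271062e-04 1.49321982e+00] 0.6960953720875991
```

```bash
python3 plan.py 460.7 277.5 160 1.493 3;python3 plan.py 460.7 277.5 92 1.493 10
```

```text
from [456.  250.3 206.4] [-3.140e+00  1.000e-03  1.492e+00] rot/row [-0.004, 0.003, -0.002]
[[0.37, 0.04, 0.62]]
from [456.  250.3 206.4] [-3.140e+00  1.000e-03  1.492e+00] rot/row [-0.001, 0.001, -0.001]
[[0.11, 0.01, 0.46]]
```

Call:
play_rows(delta_pos=[[0.5, 0.04, 0.3], [0.5, 0.04, 0.6], [0.09, 0.02, 0.6], [0, 0, 0.6], [0, 0, 0.6], [0, 0, 0.6], [0, 0, 0.5], [0, 0, 0.3], [0, 0, 0]], rot=[[0, 0, 0], [0, 0, 0], [0, 0, 0], [0, 0, 0], [0, 0, 0], [0, 0, 0], [0, 0, 0], [0, 0, 0], [0, 0, 0]], jaw=[0.4, 0.4, 0.4, 0.4, 0.4, 0.4, 0.4, 0.4, 0.4])

```text
time: 10.62
ee_pos: [461.0, 277.9, 104.3]
eef_rot: [-3.141, 0.001, 1.493]
force: [-0.1, -0.2, -0.5]
gripper_width: 0.694
finger_force: 0.0
```

Call:
play_rows(delta_pos=[[0, 0, 0.25], [0, 0, 0.25], [0, 0, 0], [0, 0, 0], [0, 0, 0], [0, 0, 0], [0, 0, 0], [0, 0, 0]], rot=[[0, 0, 0], [0, 0, 0], [0, 0, 0], [0, 0, 0], [0, 0, 0], [0, 0, 0], [0, 0, 0], [0, 0, 0]], jaw=[0.4, 0.4, -1, -1, -1, -1, -1, -1])

```text
time: 11.62
ee_pos: [461.3, 278.2, 92.5]
eef_rot: [3.141, -0.0, 1.493]
force: [-0.5, -0.5, 2.5]
gripper_width: 0.366
finger_force: 60.0
```

Call:
play_rows(delta_pos=[[0, 0, -0.3], [0, 0, -0.7], [0, 0, -0.9], [0, 0, -0.9], [0, 0, -0.9], [0, 0, -0.9], [0, 0, -0.9], [0, 0, -0.9], [0, 0, -0.5], [0, 0, 0]], rot=[[0, 0, 0], [0, 0, 0], [0, 0, 0], [0, 0, 0], [0, 0, 0], [0, 0, 0], [0, 0, 0], [0, 0, 0], [0, 0, 0], [0, 0, 0]], jaw=[-1, -1, -1, -1, -1, -1, -1, -1, -1, -1])

```text
time: 12.88
ee_pos: [461.3, 278.2, 265.2]
eef_rot: [3.141, -0.001, 1.493]
force: [0.4, -0.6, -3.3]
gripper_width: 0.368
finger_force: 59.9
```

Run:
```python
from h import *
from rig import ctrl,viewer
st=ctrl.read_state();S=viewer.camera("side");p=proj(S,st["ee_pos"])[0];print(p,st["ee_pos"])
x,y=int(p[0]),int(p[1]);W=viewer.camera("wrist")["color"]
a=cv2.resize(S["color"][y-45:y+55,x-40:x+40],(400,500),interpolation=2);b=cv2.resize(W[130:380,150:350],(400,500))
print(x-40,y-45);cv2.imwrite("pics/g1.png",np.hstack([a,b]))
```

```text
[211.34250305 199.1439956 ] [461.29450843 278.18753983 265.18275759]
171 154
```

View pics/g1.png

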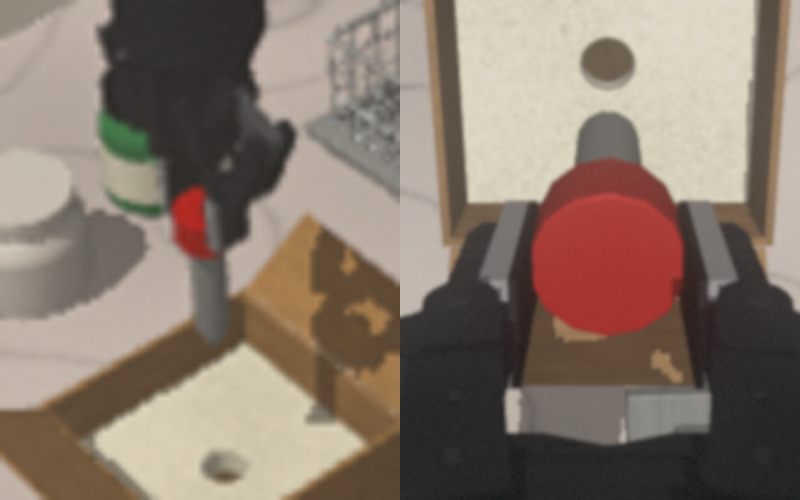

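The pin is held squarely by the head's upper part. The shank hangs straight in both views, the head is centred at about (607,263) in the right crop, and the fingertips are some 9 mm above the shoulder. I'll carry it to the fork.

```bash
python3 plan.py 491.5 -215 250 1.493 24
```

```text
from [460.6 277.8 263.8] [-3.140e+00  1.000e-03  1.493e+00] rot/row [-0.0, 0.0, -0.0]
[[-0.81, 0.12, 0.02]]
```

Call:
play_rows(delta_pos=[[-0.4, 0.06, 0], [-0.85, 0.12, 0], [-0.85, 0.12, 0], [-0.85, 0.12, 0], [-0.85, 0.12, 0], [-0.85, 0.12, 0], [-0.85, 0.12, 0], [-0.85, 0.12, 0], [-0.85, 0.12, 0], [-0.85, 0.12, 0], [-0.85, 0.12, 0], [-0.85, 0.12, 0]], rot=[[0, 0, 0], [0, 0, 0], [0, 0, 0], [0, 0, 0], [0, 0, 0], [0, 0, 0], [0, 0, 0], [0, 0, 0], [0, 0, 0], [0, 0, 0], [0, 0, 0], [0, 0, 0]], jaw=[-1, -1, -1, -1, -1, -1, -1, -1, -1, -1, -1, -1])

```text
time: 14.48
ee_pos: [475.8, 30.3, 264.6]
eef_rot: [-3.141, 0.001, 1.492]
force: [-0.2, -0.5, -2.4]
gripper_width: 0.367
finger_force: 59.8
```

Call:
play_rows(delta_pos=[[-0.85, 0.12, 0], [-0.85, 0.12, 0], [-0.85, 0.12, 0], [-0.85, 0.12, 0], [-0.85, 0.12, 0], [-0.85, 0.12, 0], [-0.85, 0.12, 0.1], [-0.85, 0.12, 0.1], [-0.85, 0.12, 0.1], [-0.85, 0.12, 0.1], [-0.5, 0.1, 0], [0, 0, 0]], rot=[[0, 0, 0], [0, 0, 0], [0, 0, 0], [0, 0, 0], [0, 0, 0], [0, 0, 0], [0, 0, 0], [0, 0, 0], [0, 0, 0], [0, 0, 0], [0, 0, 0], [0, 0, 0]], jaw=[-1, -1, -1, -1, -1, -1, -1, -1, -1, -1, -1, -1])

```text
time: 15.98
ee_pos: [491.0, -195.4, 254.7]
eef_rot: [-3.141, -0.0, 1.491]
force: [0.3, -0.1, -2.5]
gripper_width: 0.371
finger_force: 59.8
```

```bash
cat > look.py <<'E'
from h import *
from rig import ctrl,viewer
import sys
st=ctrl.read_state();W=viewer.camera("wrist");wristcam(W,st);S=viewer.camera("side")
cv2.imwrite(f"pics/{sys.argv[1]}.png",W["color"])
print(st["ee_pos"].round(1),st["eef_rot"].round(4))
th=np.linspace(0,2*np.pi,90,endpoint=False)
def sil(X,r,hs):return np.vstack([np.c_[X[0]+r*np.cos(th),X[1]+r*np.sin(th),0*th+X[2]+d] for d in hs])
def bb(c,P):p=proj(c,P);return np.r_[p.min(0),p.max(0)]
def mask(im,kind):
    b,g,r=[im[...,i].astype(int) for i in range(3)]
    m=((r>1.8*g)&(r>1.8*b)&(r>60)) if kind=='r' else ((r>1.8*b)&(g>1.5*b)&(r>80)&(g>.6*r))
    n,l,s,ce=cv2.connectedComponentsWithStats(m.astype(np.uint8));i=1+np.argmax(s[1:,4]);return s[i]
for k,r,z,hs in(('r',17,st["ee_pos"][2]+14.5,(0,-22)),('y',28,112,(0,-16))):
    s=mask(W["color"],k);o=np.array([s[0]-.5,s[1]-.5,s[0]+s[2]-.5,s[1]+s[3]-.5])
    f=lambda q:bb(W,sil([q[0],q[1],z],r,hs))-o
    q=least_squares(f,st["ee_pos"][:2]);print(k,s,q.x.round(1),q.fun.round(1))
E
python3 look.py w2
```

```text
[ 491.  -195.4  254.7] [-3.1412e+00 -1.0000e-04  1.4911e+00]
r [ 215  210   77   88 5377] [ 490.8 -195.7] [-2.3 -1.9  2.4  2.1]
y [228 179  62  46 821] [ 493.  -225.7] [-0.8 -9.   0.8  9.5]
```

View pics/w2.png

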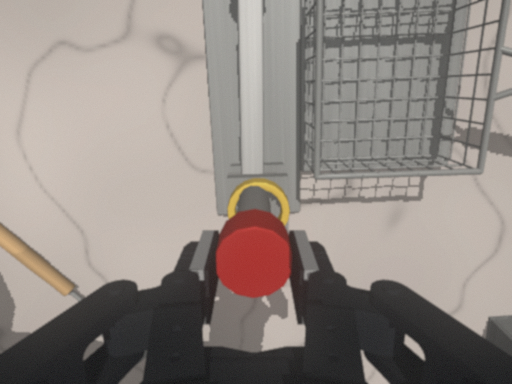

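The wrist view shows the collar at about (259,205), its lower edge hidden behind the head at (254,253). I'll refit using only its visible edges.

```bash
sed -i "s/    f=lambda q:bb.*/    w=np.array([1,1,1,0.0 if k=='y' and len(sys.argv)<3 else 1]);f=lambda q:w*(bb(W,sil([q[0],q[1],z],r,hs))-o)/" look.py; python3 look.py w3
python3 - <<'E'
from h import *
from rig import viewer
# side+top fit of collar cylinder bbox
th=np.linspace(0,2*np.pi,90,endpoint=False)
for n,roi in(("side",(285,135,355,190)),("top",(305,180,360,225))):
    c=viewer.camera(n);im=c["color"];b,g,r=[im[...,i].astype(int) for i in range(3)]
    m=((r>1.6*b)&(g>1.4*b)&(r>70)&(g>.6*r));k=np.zeros_like(m);x0,y0,x1,y1=roi;k[y0:y1,x0:x1]=m[y0:y1,x0:x1]
    v,u=np.nonzero(k);o=np.array([u.min()-.5,v.min()-.5,u.max()+.5,v.max()+.5])
    def f(q):
        p=proj(c,np.vstack([np.c_[q[0]+28*np.cos(th),q[1]+28*np.sin(th),0*th+z] for z in(112,96)]));return np.r_[p.min(0),p.max(0)]-o
    q=least_squares(f,[491,-232]);print(n,len(u),q.x.round(1),q.fun.round(1))
E
```

```text
[ 491.1 -194.2  254.8] [-3.1413e+00 -5.0000e-04  1.4925e+00]
r [ 215  210   77   88 5380] [ 490.9 -194.6] [-2.3 -1.9  2.3  2.1]
y [228 180  61  46 770] [ 492.  -233.9] [-1.   0.1  1.   0. ]
side 157 [ 491.7 -234.7] [ 0.2 -0.2 -0.2  0.2]Traceback (most recent call last):
  File "<stdin>", line 8, in <module>
    return umr_minimum(a, axis, None, out, keepdims, initial, where)
ValueError: zero-size array to reduction operation minimum which has no identity
```

Call:
play_rows(delta_pos=[[-0.5, 0.05, 0], [-0.6, 0.07, 0], [-0.45, 0.05, 0.2], [0, 0, 0.5], [0, 0, 0.6], [0, 0, 0.5], [0, 0, 0.3], [0, 0, 0], [0, 0, 0]], rot=[[0, 0, 0], [0, 0, 0], [0, 0, 0], [0, 0, 0], [0, 0, 0], [0, 0, 0], [0, 0, 0], [0, 0, 0], [0, 0, 0]], jaw=[-1, -1, -1, -1, -1, -1, -1, -1, -1])

```text
time: 17.4
ee_pos: [493.1, -233.5, 202.8]
eef_rot: [3.141, 0.0, 1.493]
force: [0.0, -0.4, -3.3]
gripper_width: 0.37
finger_force: 59.8
```

```bash
python3 look.py w4
python3 - <<'E'
from h import *
from rig import viewer,ctrl
e=[];r=[]
for i in range(4):
    c=viewer.camera("side");s=ctrl.read_state();e.append(s["ee_pos"]);r.append(s["eef_rot"])
print(np.mean(e,0).round(2),np.ptp(e,axis=0).round(2))
w=cv2.imread("pics/w4.png")[100:300,150:350]
cv2.imwrite("pics/i1.png",np.hstack([cv2.resize(c["color"][110:190,280:360],(400,400),interpolation=2),cv2.resize(w,(400,400))]))
E
```

```text
[ 493.1 -233.5  202.8] [3.1406e+00 4.0000e-04 1.4931e+00]
r [ 215  210   77   88 5374] [ 492.9 -233.8] [-2.3 -1.9  2.3  2.1]
y [ 214  147   77   71 1832] [ 492.2 -233.6] [-0.9  0.1  0.9  0. ]
[ 492.89 -233.49  202.75] [0.16 0.05 0.24]
```

View pics/i1.png

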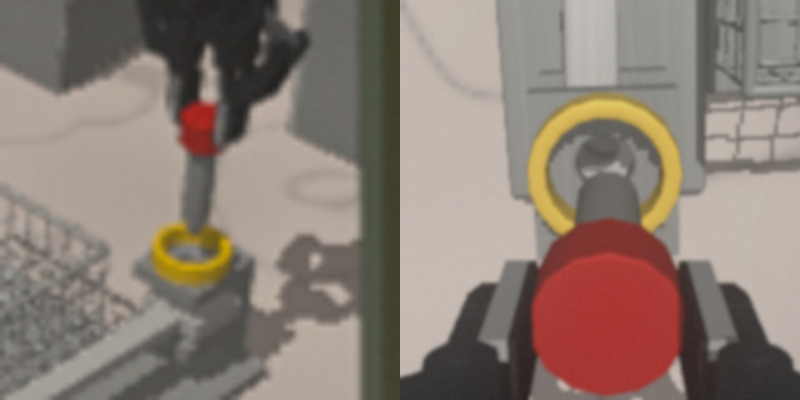

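The nose hangs over the collar. In the side crop the nose is at (195,228) and the collar at (192,243), and the wrist fit agrees to within 1 mm. After a small correction I'll descend and watch the force.

Call:
play_rows(delta_pos=[[0.04, -0.03, 0.3], [0, 0, 0.4], [0, 0, 0.2], [0, 0, 0.15], [0, 0, 0.1]], rot=[[0, 0, 0], [0, 0, 0], [0, 0, 0], [0, 0, 0], [0, 0, 0]], jaw=[-1, -1, -1, -1, -1])

```text
time: 18.32
ee_pos: [492.0, -232.4, 173.3]
eef_rot: [-3.142, 0.0, 1.493]
force: [-0.1, 0.0, -2.7]
gripper_width: 0.366
finger_force: 59.8
```

Call:
play_rows(delta_pos=[[0, 0, 0.12], [0, 0, 0.12], [0, 0, 0]], rot=[[0, 0, 0], [0, 0, 0], [0, 0, 0]], jaw=[-1, -1, -1])

```text
time: 18.7
ee_pos: [491.9, -232.3, 167.3]
eef_rot: [-3.141, -0.0, 1.493]
force: [-0.6, 0.4, -3.6]
gripper_width: 0.365
finger_force: 59.8
```

Call:
play_rows(delta_pos=[[0, 0, 0.08], [0, 0, 0.08], [0, 0, 0]], rot=[[0, 0, 0], [0, 0, 0], [0, 0, 0]], jaw=[-1, -1, -1])

```text
time: 19.08
ee_pos: [491.9, -232.3, 163.4]
eef_rot: [-3.141, -0.0, 1.493]
force: [0.2, -0.1, -2.2]
gripper_width: 0.372
finger_force: 59.8
```

Call:
play_rows(delta_pos=[[0, 0, 0.08], [0, 0, 0.08], [0, 0, 0]], rot=[[0, 0, 0], [0, 0, 0], [0, 0, 0]], jaw=[-1, -1, -1])

```text
time: 19.45
ee_pos: [491.9, -232.3, 159.3]
eef_rot: [-3.141, -0.0, 1.493]
force: [-0.7, 0.3, -2.4]
gripper_width: 0.37
finger_force: 59.8
```

Call:
play_rows(delta_pos=[[0, 0, 0.12], [0, 0, 0.12], [0, 0, 0.12], [0, 0, 0]], rot=[[0, 0, 0], [0, 0, 0], [0, 0, 0], [0, 0, 0]], jaw=[-1, -1, -1, -1])

```text
time: 19.95
ee_pos: [491.8, -232.3, 150.2]
eef_rot: [-3.141, -0.0, 1.493]
force: [-1.0, 0.1, -2.0]
gripper_width: 0.366
finger_force: 59.8
```

Call:
play_rows(delta_pos=[[0, 0, 0.12], [0, 0, 0.12], [0, 0, 0.08], [0, 0, 0]], rot=[[0, 0, 0], [0, 0, 0], [0, 0, 0], [0, 0, 0]], jaw=[-1, -1, -1, -1])

```text
time: 20.45
ee_pos: [491.3, -232.2, 142.4]
eef_rot: [-3.14, -0.0, 1.493]
force: [-2.3, 0.1, -1.4]
gripper_width: 0.368
finger_force: 60.1
```

Call:
play_rows(delta_pos=[[0, 0, 0.12], [0, 0, 0.12], [0, 0, 0.12], [0, 0, 0]], rot=[[0, 0, 0], [0, 0, 0], [0, 0, 0], [0, 0, 0]], jaw=[-1, -1, -1, -1])

```text
time: 20.95
ee_pos: [491.4, -232.1, 132.6]
eef_rot: [-3.14, -0.001, 1.493]
force: [-3.2, -0.5, -3.8]
gripper_width: 0.37
finger_force: 59.8
```

Call:
play_rows(delta_pos=[[0, 0, 0.12], [0, 0, 0.12], [0, 0, 0.08], [0, 0, 0]], rot=[[0, 0, 0], [0, 0, 0], [0, 0, 0], [0, 0, 0]], jaw=[-1, -1, -1, -1])

```text
time: 21.45
ee_pos: [491.7, -232.2, 125.1]
eef_rot: [-3.141, -0.0, 1.493]
force: [-5.3, 0.2, -3.3]
gripper_width: 0.363
finger_force: 59.9
```

Call:
play_rows(delta_pos=[[0, 0, 0.12], [0, 0, 0.12], [0, 0, 0.08], [0, 0, 0]], rot=[[0, 0, 0], [0, 0, 0], [0, 0, 0], [0, 0, 0]], jaw=[-1, -1, -1, -1])

```text
time: 21.95
ee_pos: [491.8, -232.3, 117.2]
eef_rot: [-3.141, -0.0, 1.493]
force: [-4.7, 1.2, -2.1]
gripper_width: 0.367
finger_force: 60.0
```

Call:
play_rows(delta_pos=[[0, 0, 0.06], [0, 0, 0.04], [0, 0, 0]], rot=[[0, 0, 0], [0, 0, 0], [0, 0, 0]], jaw=[-1, -1, -1])

```text
time: 22.32
ee_pos: [492.0, -232.4, 115.0]
eef_rot: [-3.142, 0.0, 1.493]
force: [-4.5, 0.5, -1.1]
gripper_width: 0.366
finger_force: 60.1
```

Call:
play_rows(delta_pos=[[0, 0, 0], [0, 0, 0], [0, 0, 0], [0, 0, -0.5], [0, 0, -0.7], [0, 0, -0.4], [0, 0, 0], [0, 0, 0], [0, 0, 0], [0, 0, 0]], rot=[[0, 0, 0], [0, 0, 0], [0, 0, 0], [0, 0, 0], [0, 0, 0], [0, 0, 0], [0, 0, 0], [0, 0, 0], [0, 0, 0], [0, 0, 0]], jaw=[0.3, 0.3, 0.3, 0.3, 0.3, 0.3, -1, -1, -1, -1])

```text
time: 23.58
ee_pos: [491.8, -232.3, 154.6]
eef_rot: [-3.141, -0.0, 1.493]
force: [0.3, 0.8, 0.7]
gripper_width: 0.001
finger_force: 0.0
```

```bash
sed -i 's/st\["ee_pos"\]\[2\]+14.5/125/' look.py; python3 look.py w5
python3 - <<'E'
from h import *
from rig import viewer
c=viewer.camera("side");w=cv2.imread("pics/w5.png")[100:300,150:350]
cv2.imwrite("pics/i2.png",np.hstack([cv2.resize(c["color"][110:190,280:360],(400,400),interpolation=2),cv2.resize(w,(400,400))]))
E
```

```text
[ 491.8 -232.3  154.6] [-3.1408e+00 -2.0000e-04  1.4929e+00]
r [ 222  186   62   56 2483] [ 491.5 -230.6] [-0.6 -6.9  0.6  7. ]
y [ 207  163   95   82 2565] [ 492.  -233.7] [-1.1  0.1  1.1  0. ]
```

View pics/i2.png

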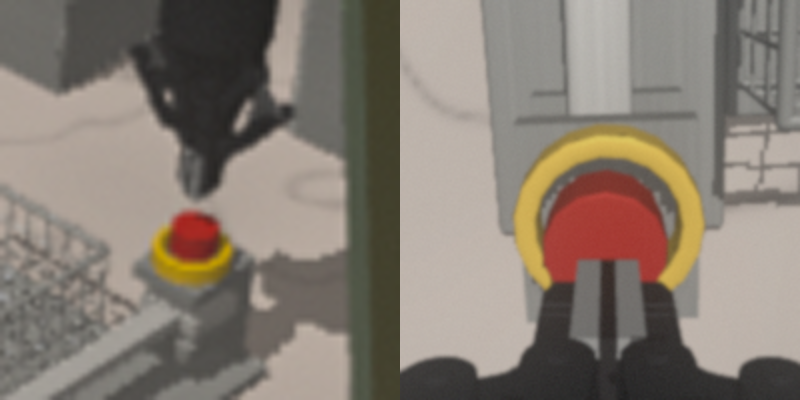

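The head at (193,235) in the side crop is in the collar but still stands proud. I'll press it down with the closed fingertips.

Call:
play_rows(delta_pos=[[0, 0, 0.4], [0, 0, 0.4], [0, 0, 0.12], [0, 0, 0.08], [0, 0, 0]], rot=[[0, 0, 0], [0, 0, 0], [0, 0, 0], [0, 0, 0], [0, 0, 0]], jaw=[-1, -1, -1, -1, -1])

```text
time: 24.35
ee_pos: [492.1, -232.4, 130.1]
eef_rot: [3.142, 0.0, 1.493]
force: [0.0, -0.5, 0.6]
gripper_width: -0.002
finger_force: 0.0
```

Call:
play_rows(delta_pos=[[0, 0, 0.08], [0, 0, 0.08], [0, 0, 0]], rot=[[0, 0, 0], [0, 0, 0], [0, 0, 0]], jaw=[-1, -1, -1])

```text
time: 24.72
ee_pos: [492.2, -232.5, 126.1]
eef_rot: [3.141, 0.0, 1.493]
force: [0.5, 0.8, 1.5]
gripper_width: 0.002
finger_force: 0.4
```

Call:
play_rows(delta_pos=[[0, 0, 0.06], [0, 0, 0.06], [0, 0, 0]], rot=[[0, 0, 0], [0, 0, 0], [0, 0, 0]], jaw=[-1, -1, -1])

```text
time: 25.1
ee_pos: [492.1, -232.4, 123.0]
eef_rot: [3.141, 0.0, 1.493]
force: [0.6, 0.5, 0.9]
gripper_width: 0.005
finger_force: 0.5
```

Call:
play_rows(delta_pos=[[0, 0, 0.06], [0, 0, 0.04], [0, 0, 0]], rot=[[0, 0, 0], [0, 0, 0], [0, 0, 0]], jaw=[-1, -1, -1])

```text
time: 25.48
ee_pos: [492.1, -232.4, 120.5]
eef_rot: [3.141, 0.0, 1.493]
force: [0.8, -0.0, 1.7]
gripper_width: 0.002
finger_force: 0.6
```

Expected bottom is near 118, so I'll go in small steps.

Call:
play_rows(delta_pos=[[0, 0, 0.04], [0, 0, 0.04], [0, 0, 0]], rot=[[0, 0, 0], [0, 0, 0], [0, 0, 0]], jaw=[-1, -1, -1])

```text
time: 25.85
ee_pos: [492.1, -232.4, 118.5]
eef_rot: [3.141, 0.0, 1.493]
force: [0.9, -0.4, 1.1]
gripper_width: 0.004
finger_force: 0.6
```

Call:
play_rows(delta_pos=[[0, 0, 0.03], [0, 0, 0]], rot=[[0, 0, 0], [0, 0, 0]], jaw=[-1, -1])

```text
time: 26.1
ee_pos: [492.1, -232.4, 118.1]
eef_rot: [3.141, 0.0, 1.493]
force: [-0.1, 0.0, 3.8]
gripper_width: -0.002
finger_force: 2.0
```

Call:
play_rows(delta_pos=[[0, 0, 0.04], [0, 0, 0]], rot=[[0, 0, 0], [0, 0, 0]], jaw=[-1, -1])

```text
time: 26.35
ee_pos: [492.1, -232.4, 118.0]
eef_rot: [3.141, 0.0, 1.493]
force: [-0.7, 0.7, 10.3]
gripper_width: 0.0
finger_force: 4.9
```

Call:
play_rows(delta_pos=[[0, 0, 0.06], [0, 0, 0]], rot=[[0, 0, 0], [0, 0, 0]], jaw=[-1, -1])

```text
time: 26.6
ee_pos: [492.2, -232.4, 117.9]
eef_rot: [3.14, 0.001, 1.493]
force: [-3.8, 1.6, 18.3]
gripper_width: 0.003
finger_force: 9.2
```

Hard stop at 118, which is the home height (96 + 22). I'll retract and check.

Call:
play_rows(delta_pos=[[0, 0, -0.3], [0, 0, -0.8], [0, 0, -0.9], [0, 0, -0.9], [0, 0, -0.9], [0, 0, -0.5], [0, 0, 0], [0, 0, 0]], rot=[[0, 0, 0], [0, 0, 0], [0, 0, 0], [0, 0, 0], [0, 0, 0], [0, 0, 0], [0, 0, 0], [0, 0, 0]], jaw=[-1, -1, -1, -1, -1, -1, -1, -1])

```text
time: 27.6
ee_pos: [491.4, -232.1, 221.7]
eef_rot: [-3.14, -0.001, 1.493]
force: [0.2, -0.4, 0.2]
gripper_width: -0.003
finger_force: 0.0
```

Run:
```python
from h import *
from rig import viewer
c=viewer.camera("side")["color"]
cv2.imwrite("pics/end.png",np.hstack([cv2.resize(c[110:190,280:360],(400,400),interpolation=2),cv2.resize(c[150:350,150:350],(400,400))]))
```

```text
(no output)
```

View pics/end.png

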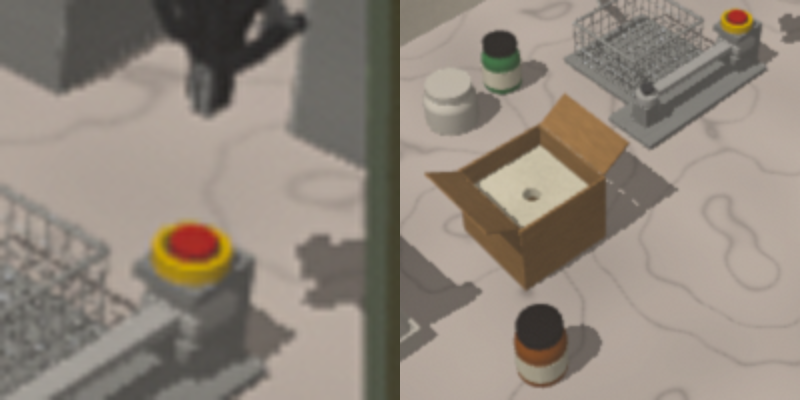

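The head sits home in the collar at (193,243), both flaps are open, and the jars and tub are undisturbed.

```bash
python3 -c "
from rig import ctrl
print(ctrl.finish_job())"
```

```text
the job is handed in; nothing more can be done
None
```

The pin is pressed home in the fork, stopping at the expected height with about 18 N, both carton flaps are open past upright, nothing else in the scene was touched, and the job was handed in at about 28 s.

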